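# Put the spice jar away in the splash-guard keeper

### The arm

A 6-joint arm with a two-finger parallel gripper is mounted at the origin on a cart in front of the work surface, level with it; the furniture and walls round the work are solid. World frame = base frame: x ahead of the robot, y to its left, z up, the work surface at z = 0. Lengths are in mm, angles in rad, forces in N, time in s.
With the tool pointing down it reaches from about 300 to 775 mm from the base axis. Payload 14.6 kg.
Tool frame: the origin (TCP) lies midway between the tips of the shut fingers; the grasp point (between the pads) lies 19 mm behind it; z points along the fingers, y is the line along which they close (so a half turn about z gives the same grasp; the last joint's range is limited). The gripper opens to 94 mm and grips with 3 to 60 N. Pads are 16 mm wide; open, the fingers measure 119 mm over their backs; the gripper's body (75 mm by 177 mm) begins 78 mm behind the grasp point.
Start: joints at [1.246, 0.3, 1.521, -0, 1.321, -0.067], TCP at [140.222, 531.815, 205.446] pointing down, gripper open.
Joint ranges: [-3.03, 3.03], [-0.79, 2.21], [0.23, 2.52], [-1.04, 4.18], [0, 3.07], [-2.55, 2.55]. Speed limits (rad/s): [2.22, 2.22, 2.57, 3.14, 3.14, 3.14].

### API

Orientations are given as a unit quaternion [w, x, y, z].
In Python, from rig import manip gives the robot as it stands.
- The arm moves only by the tool jog_arm, never from a script. Its argument "rows" is a list of rows, each a list of 3 entries, a list of its own where there are three numbers: the shift along the tool's x, y, z in mm, then the turn, a rotation vector about the tool's x, y, z in degrees, then the opening, from -1 (shut) to 1 (fully open). A call has 1 to 8 rows; each row shifts and turns the commanded pose from where the row before left it, along the tool's axes as they then stand; what a row does not reach is not made up. A row lasts 1/12 s, in which the tool goes at most 41.7 mm and 7.16 degrees, less where a joint would pass 70% of its speed; a pose out of reach is approached as far as the arm can. A call is refused whole if a number of a shift passes 41.7 or a number of a turn 7.16, either way. A call with a gripper value outside its range is refused whole. The fingers move at their own pace and stop on an object; "squeeze" is the grip in N (left out, the last holds). Time passes only in rows, so rows that do not move let the fingers close. It gives the time, the measured TCP pose, the force, the opening and the grip force at its end, in the units of the state.
- manip.state(): the state, without advancing time (a new reading comes with each control period).
- manip.read_camera(name): name is "side" or "top"; returns a dict with "image" (384x512x3 uint8, red, green, blue), "z_map" (384x512 float32, mm along the optical axis (not along the pixel's ray), 0 where there is no reading), "fx", "fy", "cx", "cy" (pixels), "rvec" (rotation vector, rad) and "tvec" (3), from world to camera coordinates, as OpenCV has them. Camera axes: x right, y down, z forward; pixel columns grow to the right and rows downward; lengths in mm; the calibration is good to about 2 mm. A picture is of the moment at which its call begins.
- manip.job_done(): hands the job in; it is judged then, once.
The state is a dict: "time": time; "joint_positions": joint angles; "qvel": joint speeds; "effort": joint torques, N m; "tcp_pos": TCP position; "orientation": TCP orientation; "wrist_force": force on the tool from outside, world axes, zero at the start; "torque": the same for the moment, N m; "opening": finger opening in mm; "gripper_force": force on a finger pad.
Only numpy, scipy, OpenCV 4.12 (cv2) and the standard library are available. Lean on these libraries where they do the work, as an engineer would, in place of code of your own. Each camera call takes 0.05 s, during which the arm holds its last target. There are 200 camera calls.

### The job

Put the red-capped spice jar that stands on the stove cover board away in the splash-guard keeper: slide the keeper's clear door fully open, stand the jar upright inside on its floor, then slide the door fully shut again until it clicks home. Leave the salt shaker in the keeper, the pepper mill and the white-capped bottle standing where they are.

Things in the scene. Friction and masses are not known exactly. Their poses are not given: they have to be found in the camera images.
- keeper: Wooden case fixed on the dark stove cover board (top at z = 0.059); 166 x 326 x 138 mm (its x, y, z). Origin: centre of its underside; x to its back, y to its left seen from the robot, z up. Floor 8 mm thick; inside x -67 to 70, y -157 to 157 mm. Left half (y > 0): fixed wooden hood 126 mm high. Right half: covered only by the clear door; with it slid away, open at top and front.
- keeper_bay (a point): Point on the keeper's floor in the middle of the right half, which the door covers: the clear bay for the jar is 137 mm deep (x) and about 150 mm wide (y) around it, axes as the keeper's.
- keeper_door (a joint): Clear sliding guard door (front, slanted and top pane in one, with metal edges): 0 = fully shut, 0.150 = fully open, in m; it moves along the keeper's +y (to the left, over the wooden hood) as it opens. A spring ball catch holds the last 8 mm at the shut end; it takes about 5 N to pull it off.
- keeper_handle (a point): Grip point of the door's black upright pull, which stands on the top pane: a bar 80 mm long (keeper x), 16 mm thick (keeper y), 34 mm high; this point is at its middle, 12 mm below its top and 22 mm above the top pane. It moves with the door.
- spice_jar: Round spice jar with a red cap and dark label, 44 mm in diameter, 105 mm tall, about 0.11 kg, standing on the stove cover board. Origin: centre of its underside, z up.
- salt_shaker: Salt shaker, glass with a grey top, 44 mm in diameter, 90 mm tall, standing in the keeper's left half under the hood. Origin: centre of its underside.
- pepper_mill: Turned wooden pepper mill, 58 mm in diameter, 170 mm tall, standing on the stove cover board. Origin: centre of its underside.
- white_bottle: Slim bottle with a white cap and dark label, 46 mm in diameter, 155 mm tall, standing on the stove cover board. Origin: centre of its underside.
Things that resemble listed ones, but are neither listed nor needed, are in the scene too. There is more than one size of the spice_jar; the job needs the larger.

How it is judged:
By the outcome, as a careful person would: the job done as asked, in the order asked, and still so for the second after the job is handed in, with the robot touching nothing.
It also fails if it takes over 61 s, if anything falls off the work surface, if the arm or the gripper's body presses on something with over 40 N, if the wrist force passes 120 N, or if a joint passes its speed limit or range.

## Working session

There is one attempt and no reset: what is moved stays moved. The work goes in short steps, Python scripts to look and compute and a tool call to move; the robot and the scene stay as the last step left them, time stands still between calls to the robot, and variables do not carry over. Pictures are saved under pics/ and viewed, at most 10 in all, crops included, and the job is handed in when it is done.

Besides the shell and the picture viewer there is one more tool, called after "Emit:" as a command line: name --argument value ..., lists and objects as JSON in quotes. jog_arm: Moves the arm, as the interface text tells. Its arguments: {"type":"object","properties":{"rows":{"type":"array","items":{"type":"array"}},"squeeze":{"type":"number"}},"required":["rows"]}

```bash
mkdir -p pics
cat > h.py <<'E'
import numpy as np,cv2
from rig import manip
def cam(n,save=None):
    c=manip.read_camera(n)
    R=cv2.Rodrigues(np.array(c['rvec'],float))[0];c['R']=R;c['t']=np.array(c['tvec'],float).ravel()
    if save: cv2.imwrite('pics/'+save,c['image'][:,:,::-1])
    return c
def pts(c):
    z=c['z_map'].astype(float);v,u=np.indices(z.shape)
    P=np.stack([(u-c['cx'])/c['fx']*z,(v-c['cy'])/c['fy']*z,z],-1)
    P=(P-c['t'])@c['R'];P[z==0]=np.nan
    return P
def ray(c,u,v,h):
    d=np.array([(u-c['cx'])/c['fx'],(v-c['cy'])/c['fy'],1])@c['R'];o=-c['t']@c['R']
    return o+d*(h-o[2])/d[2]
def proj(c,p):
    q=c['R']@np.array(p,float)+c['t'];return q[0]/q[2]*c['fx']+c['cx'],q[1]/q[2]*c['fy']+c['cy']
E
python3 - <<'E'
from h import *
a=cam('top');b=cam('side')
for n,c in(('top',a),('side',b)):
    im=c['image'];cv2.imwrite(f'pics/{n}0.png',cv2.resize(im[:,:,::-1],(800,600)))
    print(n,-c['t']@c['R'],c['fx'])
s=manip.state();print(s)
E
```

```text
top [ 221.88795705   55.63986282 1457.71648235] 441.97896716163325
side [ 112.47404456 -367.0103627  1078.34219921] 368.2024184318888
{'time': 0.1, 'joint_positions': array([ 1.24639101e+00,  3.00406339e-01,  1.52151463e+00,  2.47380421e-05,
        1.32068588e+00, -6.65925711e-02]), 'qvel': array([-9.96586146e-04, -9.50905659e-04, -7.94914369e-06,  2.90622861e-04,
       -7.63036902e-04,  8.56760830e-04]), 'effort': array([ 1.49203202e-03, -5.32650518e+01, -3.53277290e+01,  7.09851924e-02,
        2.36029259e-02, -2.73149175e-05]), 'tcp_pos': array([140.15055783, 531.60601346, 204.94996095]), 'orientation': array([-1.10260561e-04,  1.28552693e-01,  9.91702550e-01, -4.95107421e-04]), 'wrist_force': array([-0.21628882, -0.19074854,  0.48712145]), 'torque': array([ 0.02012066, -0.02675574,  0.00695683]), 'gripper_force': 0.0, 'opening': 94.08869458280368}
```

View pics/top0.png

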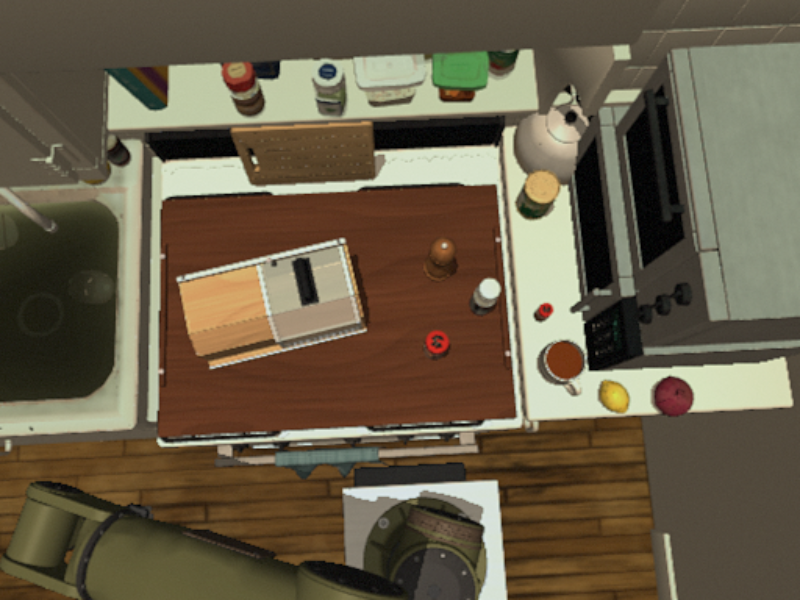

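View pics/side0.png

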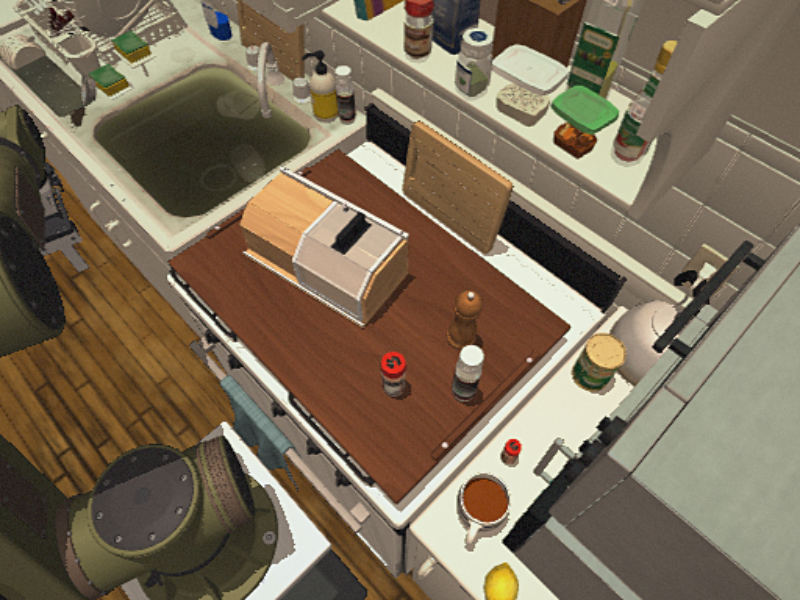

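The top view (800x600) shows the keeper yawed, with its black handle at about (305,281). The red jar cap is at (437,344), the mill at (441,258) and the white bottle at (487,292). A smaller red jar stands on the counter at (543,312). Next I measure all of these.

```bash
cat > m.py <<'E'
from h import *
def blob(c,mask,u0,u1,v0,v1):
    m=np.zeros(mask.shape,np.uint8);m[v0:v1,u0:u1]=mask[v0:v1,u0:u1]
    n,l,st,ce=cv2.connectedComponentsWithStats(m)
    return l==1+np.argmax(st[1:,4])
if __name__=='__main__':
    for n,J,H in(('top',(265,295,205,240),(180,210,155,205)),('side',(235,270,220,245),(205,245,130,165))):
        c=cam(n);P=pts(c);im=c['image'].astype(int)
        red=(im[:,:,0]>130)&(im[:,:,1]<60)
        b=blob(red,*J);k=P[b];top=np.nanpercentile(k[:,2],90)
        v,u=np.where(b);print(n,'jar',b.sum(),top,np.nanmedian(k,0),ray(c,u.mean(),v.mean(),160))
        sel=b&(P[:,:,2]>155);print('  jar top pts',sel.sum(),np.nanmean(P[sel],0),np.nanmin(P[sel],0),np.nanmax(P[sel],0))
        blk=im.max(2)<50
        b=blob(blk,*H);k=P[b];zt=np.nanpercentile(k[:,2],85)
        s=b&(P[:,:,2]>zt-8);q=P[s][:,:2];m=q.mean(0);w,V=np.linalg.eigh(np.cov((q-m).T))
        r=cv2.minAreaRect(q.astype(np.float32))
        print('  handle z',np.nanpercentile(k[:,2],[5,50,85,97]),r,'axis',V[:,1],np.degrees(np.arctan2(V[1,1],V[0,1])))
        for nm,B in (('mill',(440,258)),('white',(487,292))):
            if n=='top':
                u,v=int(B[0]*.64),int(B[1]*.64);L=P[v-25:v+25,u-20:u+20].reshape(-1,3);L=L[L[:,2]>120]
                print(nm,np.median(L,0),L[:,2].max(),L.min(0),L.max(0))
        if n=='top':
            L=P[130:240,105:240].reshape(-1,3);L=L[(L[:,2]>160)&(L[:,2]<200)]
            print('keeper top z hist',np.histogram(L[:,2],bins=np.arange(160,204,4)))
E
python3 m.py
```

```text
Traceback (most recent call last):
  File "m.py", line 10, in <module>
    b=blob(red,*J);k=P[b];top=np.nanpercentile(k[:,2],90)
TypeError: blob() missing 1 required positional argument: 'v1'
```

```bash
sed -i 's/blob(c,mask/blob(mask/' m.py; python3 m.py
```

```text
top jar 132 166.48895685629367 [416.22398443 -43.24352222 163.0290869 ] [416.47700488 -43.03321297 160.        ]
  jar top pts 116 [414.87220471 -41.45941239 163.01781336] [395.03370866 -61.92208392 155.82097562] [435.27808839 -23.03651377 168.51285729]
  handle z [191.52576558 218.50164436 225.63834624 228.2805322 ] ((536.5870971679688, 201.11888122558594), (78.99937438964844, 15.589841842651367), 10.725682258605957) axis [-0.98318846 -0.1825937 ] -169.47912788383013
mill [577.07799073 -57.65945968 206.51250801] 230.44917785342673 [560.94304608 -85.8830389  120.02200432] [607.57068082 -37.85647116 230.44917785]
white [ 493.80351568 -136.48296661  207.95471466] 219.28045178363217 [ 477.43899424 -160.49758347  120.25188549] [ 519.67566872 -117.00523404  219.28045178]
keeper top z hist (array([ 183,  190,  177,  162,  369, 1087,  897, 1015,  933,  220]), array([160, 164, 168, 172, 176, 180, 184, 188, 192, 196, 200]))
side jar 131 166.2925272712575 [417.14939851 -43.41763364 164.36926721] [418.87259812 -41.02191697 160.        ]
  jar top pts 126 [416.86502852 -42.34317265 164.42926661] [395.57896837 -62.65886372 159.36500217] [438.37787795 -21.69346683 167.67169732]
  handle z [194.50630118 210.66764213 226.56493822 228.45520875] ((538.6754150390625, 198.4397430419922), (75.42151641845703, 13.722942352294922), 11.149909973144531) axis [-0.98310555 -0.18303955] -169.45314450497264
```

```bash
cat > k.py <<'E'
from h import *
A=[]
for n,(v0,v1,u0,u1) in(('top',(140,245,105,245)),('side',(95,215,145,275))):
    c=cam(n);P=pts(c)[v0:v1,u0:u1].reshape(-1,3);P=P[np.isfinite(P).all(1)]
    for yaw in(10.2,10.7,11.2):
        a=np.radians(yaw);R=np.array([[np.cos(a),np.sin(a)],[-np.sin(a),np.cos(a)]])
        q=(P[:,:2]-[537.5,200])@R.T;z=P[:,2]
        s=(z>95);t=s&(z>180)
        f=lambda x:np.round(np.percentile(x,[.2,1,3,97,99,99.8]),1)
        print(n,yaw,'x',f(q[s,0]),'y',f(q[s,1]),'ytop',f(q[t,1]),'xtop',f(q[t,0]))
    for nm,m in(('pane',(abs(q[:,0])<35)&(abs(abs(q[:,1])-30)<12)),('hood',(abs(q[:,0])<25)&(abs(q[:,1]-150)<20)),('handle',(abs(q[:,0])<30)&(abs(q[:,1])<4))):print(nm,np.percentile(z[m],[10,50,90]))
E
python3 k.py
```

```text
top 10.2 x [-91.8 -91.  -89.6  60.3  63.6  65.6] y [-89.6 -86.8 -78.8 225.7 232.  235. ] ytop [-89.1 -86.2 -78.  225.  231.9 235. ] xtop [-62.1 -58.5 -54.3  61.3  64.2  65.9]
top 10.7 x [-91.6 -90.8 -89.7  60.7  64.1  65.8] y [-89.4 -86.7 -78.6 225.6 231.9 234.9] ytop [-89.3 -86.3 -78.  224.7 231.8 234.9] xtop [-62.1 -58.4 -54.4  62.2  64.7  65.9]
top 11.2 x [-91.5 -90.9 -89.7  61.2  64.7  66.3] y [-89.1 -86.7 -78.4 225.7 231.8 235.1] ytop [-89.6 -86.2 -78.1 224.6 231.7 234.4] xtop [-62.1 -58.3 -54.   62.8  65.2  66.7]
pane [188.25425731 191.57040322 195.09605123]
hood [179.93116445 183.1993365  186.65618841]
handle [222.1260943  225.3527269  228.18581396]
side 10.2 x [-89.7 -89.  -88.1 303.5 312.8 320.8] y [-91.9 -91.2 -90.5 222.3 230.5 234.3] ytop [-90.7 -88.9 -82.5 223.5 230.9 234.4] xtop [-60.6 -58.3 -54.7  63.   66.5  68.4]
side 10.7 x [-89.6 -88.9 -88.1 303.8 313.3 321.3] y [-91.6 -91.1 -90.4 222.3 230.4 234.6] ytop [-90.8 -89.2 -82.5 223.6 230.7 234.3] xtop [-60.6 -58.2 -54.5  63.4  66.6  68.3]
side 11.2 x [-89.7 -89.  -88.2 304.1 313.7 321.9] y [-91.7 -91.1 -90.4 222.4 230.6 235.1] ytop [-91.1 -89.2 -82.5 223.1 230.7 234. ] xtop [-60.8 -58.1 -54.4  64.1  67.1  68.9]
pane [190.75512251 193.29856692 195.10413588]
hood [183.39275169 185.53642742 187.7545456 ]
handle [224.8384723  226.87265928 229.28508002]
```

Emit:
jog_arm --rows '[[[0,0,-40],[0,0,0],1],[[0,0,-40],[0,0,-6.4],1],[[0,0,-40],[0,0,-6.4],1],[[0,0,0],[0,0,-6.4],1],[[0,0,0],[0,0,-6.3],1],[[0,0,0],[0,0,0],1]]'

```text
time: 0.85
tcp_pos: [140.2, 531.8, 325.8]
orientation: [0.0, -0.096, 0.995, 0.0]
wrist_force: [0.1, -0.2, 0.2]
opening: 94.0
gripper_force: 0.0
```

```bash
cat > d.py <<'E'
import sys,numpy as np
from rig import manip
from scipy.spatial.transform import Rotation as Ro
s=manip.state();q=s['orientation'];R=Ro.from_quat([q[1],q[2],q[3],q[0]]).as_matrix()
print('t',s['time'],'tcp',s['tcp_pos'].round(1),'F',s['wrist_force'].round(1),'open',s['opening'],s['gripper_force'])
print('tool y yaw',np.degrees(np.arctan2(R[1,1],R[0,1])),'tz',R[:,2].round(4),'q',s['joint_positions'].round(2))
if len(sys.argv)>3: print('tool delta',(R.T@(np.array(sys.argv[1:4],float)-s['tcp_pos'])).round(1))
E
python3 d.py 537.5 200 300
```

```text
t 0.85 tcp [140.2 531.8 325.8] F [ 0.1 -0.2  0.2] open 94.03120816969572 0.0
tool y yaw 101.03308874469536 tz [ 2.e-04  6.e-04 -1.e+00] q [ 1.25  0.24  1.32 -0.    1.58 -0.52]
tool delta [-326.4 -401.8   25.7]
```

Emit:
jog_arm --rows '[[[-22,-27,0],[0,0,0.4],1],[[-22,-27,0],[0,0,0],1],[[-22,-27,0],[0,0,0],1],[[-22,-27,0],[0,0,0],1],[[-22,-27,0],[0,0,0],1],[[-22,-27,0],[0,0,0],1],[[-22,-27,0],[0,0,0],1],[[-22,-27,0],[0,0,0],1]]'

```text
time: 1.52
tcp_pos: [353.2, 349.6, 325.2]
orientation: [-0.0, -0.088, 0.996, -0.0]
wrist_force: [0.9, 0.2, 0.5]
opening: 94.2
gripper_force: 0.0
```

Emit:
jog_arm --rows '[[[-22,-27,0],[0,0,0],1],[[-22,-27,0],[0,0,0],1],[[-22,-27,0],[0,0,0],1],[[-22,-27,0],[0,0,0],1],[[-22,-27,0],[0,0,0],1],[[-22,-27,0],[0,0,0],1],[[0,0,0],[0,0,0],1]]'

```text
time: 2.1
tcp_pos: [514.1, 211.7, 324.0]
orientation: [-0.001, -0.086, 0.996, -0.001]
wrist_force: [-0.3, -0.9, -0.9]
opening: 93.8
gripper_force: 0.0
```

```bash
python3 d.py 537.5 200 196
```

```text
t 2.1 tcp [514.1 211.7 324. ] F [-0.3 -0.9 -0.9] open 93.76714383929294 0.0
tool y yaw 99.85840322200316 tz [-0.0016 -0.0014 -1.    ] q [ 0.33  0.26  1.31 -0.    1.58 -1.42]
tool delta [-21.3 -15.4 128. ]
```

Emit:
jog_arm --rows '[[[-18,-24,10],[0,0,0],1],[[0,0,30],[0,0,0],0.7],[[0,0,30],[0,0,0],0.7],[[0,0,0],[0,0,0],0.7],[[0,0,0],[0,0,0],0.7]]'

```text
time: 2.52
tcp_pos: [532.6, 195.1, 255.0]
orientation: [-0.001, -0.089, 0.996, -0.0]
wrist_force: [0.1, -0.6, 1.1]
opening: 80.3
gripper_force: 0.0
```

```bash
python3 d.py 537.5 200 196
```

```text
t 2.5167 tcp [532.6 195.1 255. ] F [ 0.1 -0.6  1.1] open 80.28207159216947 0.0
tool y yaw 100.20840821322335 tz [-2.5e-03 -7.0e-04 -1.0e+00] q [ 0.29  0.31  1.4   0.    1.44 -1.46]
tool delta [-5.8  4.  59. ]
```

Emit:
jog_arm --rows '[[[-5,4,25],[0,0,-0.4],0.2],[[0,0,25],[0,0,0],-0.1],[[0,0,8],[0,0,0],-0.1],[[0,0,0],[0,0,0],-0.1],[[0,0,0],[0,0,0],-0.1]]'

```text
time: 2.93
tcp_pos: [537.8, 200.1, 199.5]
orientation: [0.001, -0.093, 0.996, 0.0]
wrist_force: [0.3, 0.8, 0.3]
opening: 49.5
gripper_force: 0.0
```

```bash
python3 d.py 537.5 200 196
python3 - <<'E'
from h import *
c=cam('side');cv2.imwrite('pics/s1.png',cv2.resize(c['image'][80:230,140:340,::-1],(800,600)))
E
```

```text
t 2.9333 tcp [537.8 200.1 199.5] F [0.3 0.8 0.3] open 49.500548259930895 0.0
tool y yaw 100.70732547994979 tz [ 1.8e-03  5.0e-04 -1.0e+00] q [ 0.29  0.36  1.46 -0.    1.32 -1.47]
tool delta [ 0.4 -0.1  3.5]
```

View pics/s1.png

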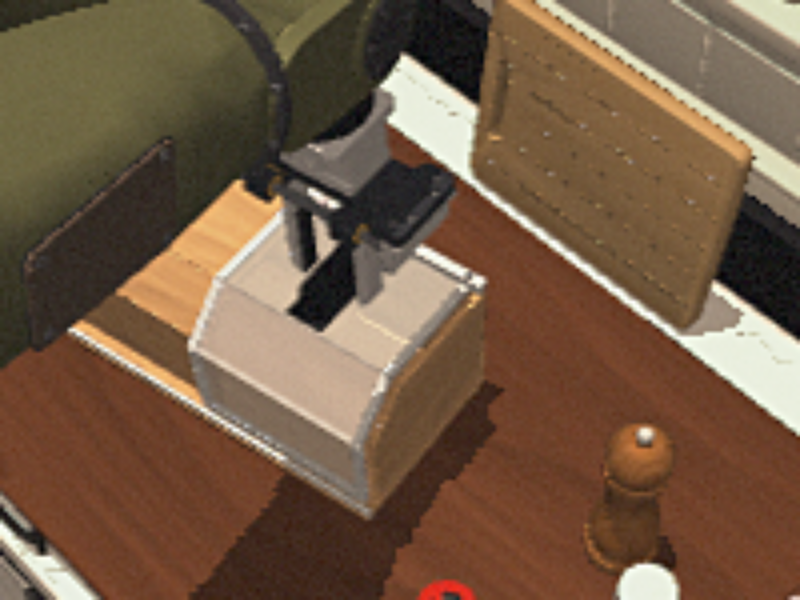

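The crop shows the fingers straddling the black handle at about (330,270). I close on it.

Emit:
jog_arm --rows '[[[0,0,1],[0,0,0],-1],[[0,0,0],[0,0,0],-1],[[0,0,0],[0,0,0],-1],[[0,0,0],[0,0,0],-1],[[0,0,0],[0,0,0],-1],[[0,0,0],[0,0,0],-1]]' --squeeze 40

```text
time: 3.48
tcp_pos: [537.3, 200.8, 196.9]
orientation: [0.0, -0.094, 0.996, 0.001]
wrist_force: [-1.8, 7.4, 1.4]
opening: 15.5
gripper_force: 40.0
```

Emit:
jog_arm --rows '[[[0,3,0],[0,0,0],-1],[[0,4,0],[0,0,0],-1],[[0,6,0],[0,0,0],-1],[[0,8,0],[0,0,0],-1],[[0,8,0],[0,0,0],-1],[[0,8,0],[0,0,0],-1],[[0,8,0],[0,0,0],-1],[[0,8,0],[0,0,0],-1]]'

```text
time: 4.15
tcp_pos: [527.3, 252.9, 196.9]
orientation: [0.0, -0.094, 0.996, 0.0]
wrist_force: [-1.0, -1.9, 5.6]
opening: 15.9
gripper_force: 40.0
```

```bash
python3 d.py
```

```text
t 4.15 tcp [527.3 252.9 196.9] F [-1.  -1.9  5.6] open 15.892070035944148 40.000571608543396
tool y yaw 100.7502971182387 tz [ 4.e-04  1.e-04 -1.e+00] q [ 0.38  0.38  1.43 -0.    1.33 -1.37]
```

Smooth, with the small forces expected. I continue for 97 mm more.

Emit:
jog_arm --rows '[[[0,12,0],[0,0,0],-1],[[0,15,0],[0,0,0],-1],[[0,15,0],[0,0,0],-1],[[0,15,0],[0,0,0],-1],[[0,15,0],[0,0,0],-1],[[0,12,0],[0,0,0],-1],[[0,6,0],[0,0,0],-1],[[0,3,0],[0,0,0],-1]]'

```text
time: 4.82
tcp_pos: [509.7, 344.9, 196.9]
orientation: [0.0, -0.094, 0.996, 0.0]
wrist_force: [-1.6, -1.8, 6.6]
opening: 15.5
gripper_force: 40.0
```

Emit:
jog_arm --rows '[[[0,4,0],[0,0,0],-1],[[0,2,0],[0,0,0],-1],[[0,0,0],[0,0,0],-1],[[0,0,0],[0,0,0],-1]]'

```text
time: 5.15
tcp_pos: [509.1, 348.4, 196.9]
orientation: [-0.0, -0.093, 0.996, -0.001]
wrist_force: [-2.6, -13.0, 7.8]
opening: 16.0
gripper_force: 40.0
```

```bash
python3 d.py 509.4 347.5 196
```

```text
t 5.15 tcp [509.1 348.4 196.9] F [ -2.6 -13.    7.8] open 15.965735795934375 40.012598633766174
tool y yaw 100.7064526716275 tz [ 0.     -0.0024 -1.    ] q [ 0.54  0.46  1.33 -0.    1.36 -1.22]
tool delta [-0.2 -0.9  0.9]
```

Emit:
jog_arm --rows '[[[0,-1.5,0],[0,0,0],0.2],[[0,0,0],[0,0,0],0.4],[[0,0,0],[0,0,0],0.4],[[0,0,-20],[0,0,0],0.5],[[0,0,-40],[0,0,0],0.5],[[0,0,-30],[0,0,0],0.5],[[0,0,0],[0,0,0],0.5],[[0,0,0],[0,0,0],0.7]]'

```text
time: 5.82
tcp_pos: [509.5, 348.3, 287.8]
orientation: [0.001, -0.094, 0.996, 0.001]
wrist_force: [0.2, -1.2, -0.5]
opening: 65.5
gripper_force: 0.0
```

```bash
python3 d.py 416.5 -42.3 250; sed -i 's/^for n.*/&/' m.py
python3 - <<'E'
from h import *
c=cam('side');P=pts(c);im=c['image'].astype(int)
b=(im.max(2)<60)&(abs(P[:,:,2]-225)<9)&(P[:,:,1]>250)&(P[:,:,0]>430)&(P[:,:,0]<600)
q=P[b];print(len(q),np.median(q,0))
cv2.imwrite('pics/s2.png',cv2.resize(c['image'][80:280,120:386,::-1],(800,600)))
E
```

```text
t 5.8167 tcp [509.5 348.3 287.8] F [ 0.2 -1.2 -0.5] open 65.49678988155955 0.0
tool y yaw 100.74963276404841 tz [ 0.0024  0.0017 -1.    ] q [ 0.54  0.41  1.19  0.    1.54 -1.22]
tool delta [ 164.4 -366.4   36.9]
118 [510.73167811 343.87886664 225.52324037]
```

View pics/s2.png

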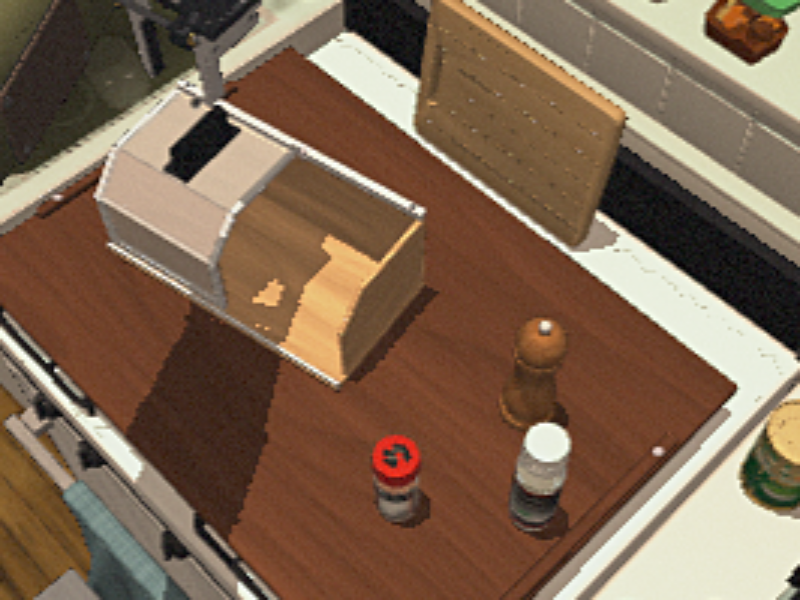

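The door is fully open and the bay is empty. The jar stands at about (397,475) in the crop. I move over it.

Emit:
jog_arm --rows '[[[8,-20,0],[0,0,0],0.7],[[12,-26,0],[0,0,0],0.7],[[12,-27,0],[0,0,0],0.7],[[12,-27,0],[0,0,0],0.7],[[12,-27,0],[0,0,0],0.7],[[12,-27,0],[0,0,0],0.7],[[12,-27,0],[0,0,0],0.7],[[12,-27,0],[0,0,0],0.7]]'

```text
time: 6.53
tcp_pos: [456.7, 125.0, 284.9]
orientation: [-0.001, -0.094, 0.996, -0.0]
wrist_force: [1.2, 0.0, 0.8]
opening: 79.7
gripper_force: 0.0
```

Emit:
jog_arm --rows '[[[12,-27,0],[0,0,0],0.7],[[12,-27,0],[0,0,0],0.7],[[12,-27,0],[0,0,0],0.7],[[12,-27,0],[0,0,0],0.7],[[12,-27,0],[0,0,0],0.7],[[10,-20,10],[0,0,0],0.7],[[0,0,20],[0,0,0],0.7],[[0,0,0],[0,0,0],0.7]]'

```text
time: 7.2
tcp_pos: [416.1, -39.6, 252.6]
orientation: [-0.003, -0.092, 0.996, 0.001]
wrist_force: [0.7, -0.4, -0.9]
opening: 79.5
gripper_force: 0.0
```

```bash
python3 d.py 416.5 -42.3 122
python3 - <<'E'
from h import *
c=cam('side');P=pts(c);im=c['image'].astype(int)
b=(im[:,:,0]>130)&(im[:,:,1]<60)&(P[:,:,2]>155)&(P[:,:,2]<172)&(abs(P[:,:,0]-416)<40)&(abs(P[:,:,1]+42)<40)
q=P[b];print(len(q),q.mean(0),q.min(0),q.max(0))
E
```

```text
t 7.2 tcp [416.1 -39.6 252.6] F [ 0.7 -0.4 -0.9] open 79.54459088719302 0.0
tool y yaw 100.61370286268462 tz [-0.006   0.0012 -1.    ] q [-0.18 -0.03  1.79  0.    1.39 -1.94]
tool delta [ -0.6  -3.  130.6]
20 [413.4683135  -43.06293269 164.85541772] [401.44060145 -61.57242522 161.93504241] [431.61927029 -28.73339725 168.4462067 ]
```

Emit:
jog_arm --rows '[[[-0.5,-3,25],[0,0,0],0.7],[[0,0,30],[0,0,0],0.7],[[0,0,30],[0,0,0],0.7],[[0,0,25],[0,0,0],0.7],[[0,0,15],[0,0,0],0.7],[[0,0,2],[0,0,0],0.7],[[0,0,0],[0,0,0],0.7],[[0,0,0],[0,0,0],0.2]]'

```text
time: 7.92
tcp_pos: [419.5, -41.7, 130.6]
orientation: [0.001, -0.094, 0.996, -0.0]
wrist_force: [0.3, -0.1, 0.2]
opening: 76.0
gripper_force: 0.0
```

Emit:
jog_arm --rows '[[[0,0,0],[0,0,0],-1],[[0,0,0],[0,0,0],-1],[[0,0,0],[0,0,0],-1],[[0,0,0],[0,0,0],-1],[[0,0,0],[0,0,0],-1],[[0,0,0],[0,0,0],-1]]' --squeeze 20

```text
time: 8.42
tcp_pos: [418.9, -42.0, 129.7]
orientation: [0.0, -0.093, 0.996, -0.0]
wrist_force: [-1.5, 1.0, 2.7]
opening: 42.9
gripper_force: 20.0
```

```bash
python3 d.py 416.5 -42.3 125
```

```text
t 8.4167 tcp [418.9 -42.  129.7] F [-1.5  1.   2.7] open 42.93438791509736 20.000341318500006
tool y yaw 100.72589323155346 tz [ 4.e-04  0.e+00 -1.e+00] q [-0.19  0.1   1.95  0.    1.09 -1.95]
tool delta [2.5 0.2 4.7]
```

Emit:
jog_arm --rows '[[[0,0,-10],[0,0,0],-1],[[0,0,-25],[0,0,0],-1],[[0,0,-30],[0,0,0],-1],[[0,0,-30],[0,0,0],-1],[[0,0,-30],[0,0,0],-1],[[0,0,-25],[0,0,0],-1],[[0,0,-15],[0,0,0],-1],[[0,0,0],[0,0,0],-1]]'

```text
time: 9.08
tcp_pos: [419.5, -42.1, 297.9]
orientation: [0.002, -0.093, 0.996, -0.001]
wrist_force: [0.5, -0.2, -1.5]
opening: 43.2
gripper_force: 20.0
```

```bash
python3 d.py 527.2 190 290
python3 - <<'E'
from h import *
c=cam('side');cv2.imwrite('pics/s3.png',cv2.resize(c['image'][80:280,120:386,::-1],(800,600)))
E
```

```text
t 9.0833 tcp [419.5 -42.1 297.9] F [ 0.5 -0.2 -1.5] open 43.21668382646745 19.999805684929015
tool y yaw 100.72807595905522 tz [ 0.005 -0.001 -1.   ] q [-0.19 -0.06  1.71 -0.    1.49 -1.95]
tool delta [-149.   208.     8.2]
```

View pics/s3.png

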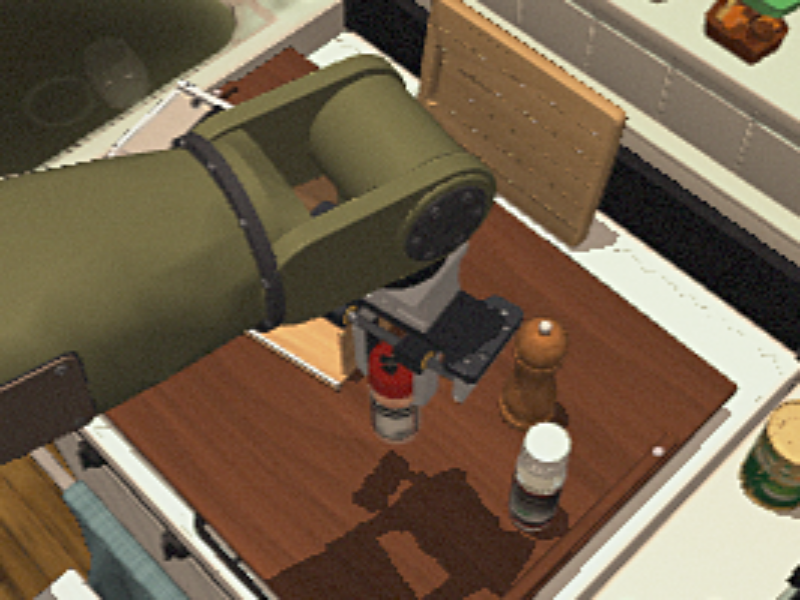

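The jar is held upright at about (393,400). I move it over the bay.

Emit:
jog_arm --rows '[[[-8,11,0],[0,0,0],-1],[[-15,21,0],[0,0,0],-1],[[-17,24,0],[0,0,0],-1],[[-17,24,0],[0,0,0],-1],[[-17,24,0],[0,0,0],-1],[[-17,24,0],[0,0,0],-1],[[-17,24,0],[0,0,0],-1],[[-17,24,0],[0,0,0],-1]]'

```text
time: 9.8
tcp_pos: [508.8, 155.6, 292.7]
orientation: [-0.001, -0.094, 0.996, -0.0]
wrist_force: [0.1, 0.0, -0.9]
opening: 43.3
gripper_force: 20.0
```

Emit:
jog_arm --rows '[[[-14,18,0],[0,0,0],-1],[[-9,12,0],[0,0,0],-1],[[-1,2,0],[0,0,0],-1],[[0,0,0],[0,0,0],-1],[[0,0,0],[0,0,0],-1],[[0,0,0],[0,0,0],-1]]'

```text
time: 10.3
tcp_pos: [526.2, 189.2, 294.3]
orientation: [-0.0, -0.093, 0.996, -0.0]
wrist_force: [0.3, -0.9, -1.4]
opening: 43.4
gripper_force: 20.0
```

```bash
python3 d.py 527.2 190 138
python3 - <<'E'
from h import *
c=cam('side');P=pts(c)
cv2.imwrite('pics/s4.png',cv2.resize(c['image'][80:230,140:340,::-1],(800,600)))
E
```

```text
t 10.3 tcp [526.2 189.2 294.3] F [ 0.3 -0.9 -1.4] open 43.43435529935357 19.99980055144988
tool y yaw 100.68026594700213 tz [-3.e-04 -2.e-04 -1.e+00] q [ 0.28  0.27  1.35 -0.    1.52 -1.48]
tool delta [ -1.2   0.6 156.3]
```

View pics/s4.png

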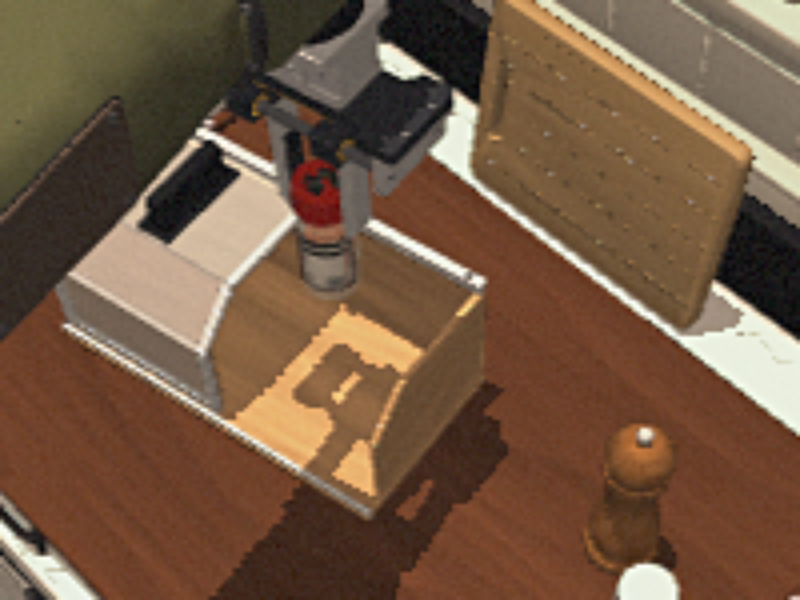

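The jar (328,260 in the crop) hangs over the open bay. I lower it.

Emit:
jog_arm --rows '[[[0,0,12],[0,0,0],-1],[[0,0,25],[0,0,0],-1],[[0,0,28],[0,0,0],-1],[[0,0,28],[0,0,0],-1],[[0,0,25],[0,0,0],-1],[[0,0,15],[0,0,0],-1],[[0,0,7],[0,0,0],-1],[[0,0,4],[0,0,0],-1]]'

```text
time: 11.02
tcp_pos: [526.3, 189.6, 150.0]
orientation: [-0.0, -0.093, 0.996, -0.0]
wrist_force: [0.1, 0.3, -1.5]
opening: 43.2
gripper_force: 20.0
```

Emit:
jog_arm --rows '[[[0,0,3],[0,0,0],-1],[[0,0,3],[0,0,0],-1],[[0,0,1],[0,0,0],-1],[[0,0,0],[0,0,0],-1],[[0,0,0],[0,0,0],-1]]'

```text
time: 11.43
tcp_pos: [526.7, 190.2, 144.0]
orientation: [0.0, -0.093, 0.996, 0.0]
wrist_force: [0.3, -0.3, -1.2]
opening: 43.0
gripper_force: 20.0
```

Emit:
jog_arm --rows '[[[0,0,2],[0,0,0],-1],[[0,0,1],[0,0,0],-1],[[0,0,1],[0,0,0],-1],[[0,0,0],[0,0,0],-1],[[0,0,0],[0,0,0],-1]]'

```text
time: 11.85
tcp_pos: [526.5, 190.1, 139.4]
orientation: [-0.0, -0.094, 0.996, -0.0]
wrist_force: [0.7, 0.2, -1.5]
opening: 43.3
gripper_force: 20.0
```

Emit:
jog_arm --rows '[[[0,0,1],[0,0,0],-1],[[0,0,1],[0,0,0],-1],[[0,0,0],[0,0,0],-1],[[0,0,0],[0,0,0],-1]]'

```text
time: 12.18
tcp_pos: [526.6, 190.2, 137.7]
orientation: [0.0, -0.094, 0.996, 0.0]
wrist_force: [-0.6, 0.0, 2.8]
opening: 43.1
gripper_force: 20.0
```

Contact came at the predicted height. I release gently, then lift.

Emit:
jog_arm --rows '[[[0,0,0],[0,0,0],0.1],[[0,0,0],[0,0,0],0.4],[[0,0,0],[0,0,0],0.4],[[0,0,-8],[0,0,0],0.4],[[0,0,-20],[0,0,0],0.4],[[0,0,-35],[0,0,0],0.4],[[0,0,-40],[0,0,0],0.4],[[0,0,-40],[0,0,0],0.4]]'

```text
time: 12.85
tcp_pos: [526.0, 190.0, 282.6]
orientation: [-0.0, -0.094, 0.996, -0.0]
wrist_force: [0.7, -0.7, 1.0]
opening: 65.8
gripper_force: 0.0
```

```bash
python3 d.py 509.6 346.5 275
python3 - <<'E'
from h import *
c=cam('side');P=pts(c);im=c['image'].astype(int)
b=(im[:,:,0]>90)&(im[:,:,1]<50)&(abs(P[:,:,0]-527)<50)&(abs(P[:,:,1]-190)<50)
q=P[b];print(len(q),q.mean(0),q.min(0),q.max(0))
cv2.imwrite('pics/s5.png',cv2.resize(c['image'][80:230,140:340,::-1],(800,600)))
E
```

```text
t 12.85 tcp [526.  190.  282.6] F [ 0.7 -0.7  1. ] open 65.80052070596837 0.0
tool y yaw 100.73023325030172 tz [-5.e-04 -1.e-04 -1.e+00] q [ 0.28  0.28  1.37  0.    1.49 -1.48]
tool delta [-13.1 156.9   7.6]
122 [520.98084175 184.04686244 169.0705999 ] [502.76525386 167.37963011 152.28860207] [545.67657678 208.62217808 176.68477298]
```

View pics/s5.png

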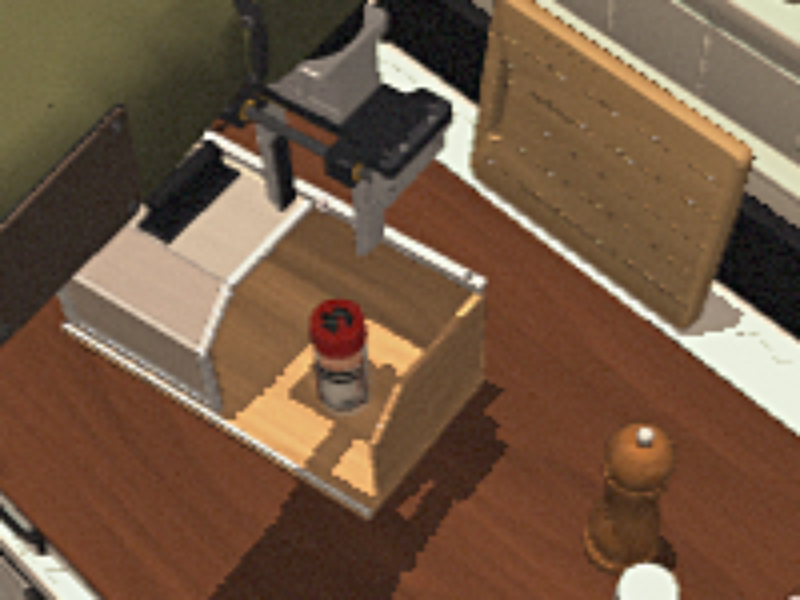

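The jar stands upright in the bay, around (342,355) in the crop. I go back to the handle.

Emit:
jog_arm --rows '[[[-2,15,0],[0,0,0],0.3],[[-2,25,0],[0,0,0],0.2],[[-2,30,0],[0,0,0],0.2],[[-2,30,0],[0,0,0],0.2],[[-3,30,0],[0,0,0],0.2],[[-2,20,0],[0,0,0],0.2],[[0,7,0],[0,0,0],0.2],[[0,0,10],[0,0,0],0.2]]'

```text
time: 13.57
tcp_pos: [510.0, 348.0, 271.7]
orientation: [0.001, -0.094, 0.996, 0.001]
wrist_force: [-0.2, -0.7, -0.1]
opening: 56.6
gripper_force: 0.0
```

Emit:
jog_arm --rows '[[[0,0,20],[0,0,0],0.2],[[0,0,0],[0,0,0],0.2],[[0,0,0],[0,0,0],0.2]]'

```text
time: 13.82
tcp_pos: [510.0, 345.4, 249.8]
orientation: [-0.001, -0.093, 0.996, -0.0]
wrist_force: [-0.2, -0.0, 0.6]
opening: 56.7
gripper_force: 0.0
```

```bash
python3 d.py 509.4 347.5 197
```

```text
t 13.8167 tcp [510.  345.4 249.8] F [-0.2 -0.   0.6] open 56.66270468588565 0.0
tool y yaw 100.66614792592402 tz [-0.0016 -0.0011 -1.    ] q [ 0.54  0.42  1.25 -0.    1.47 -1.22]
tool delta [ 0.1  2.2 52.8]
```

Emit:
jog_arm --rows '[[[0,1.5,20],[0,0,0],0.2],[[0,0,20],[0,0,0],0.2],[[0,0,11],[0,0,0],0.2],[[0,0,0],[0,0,0],0.2],[[0,0,0],[0,0,0],0.2]]'

```text
time: 14.23
tcp_pos: [510.1, 347.9, 200.3]
orientation: [0.0, -0.093, 0.996, 0.0]
wrist_force: [0.0, 0.4, 0.9]
opening: 56.8
gripper_force: 0.0
```

Emit:
jog_arm --rows '[[[0,0,0],[0,0,0],-1],[[0,0,0],[0,0,0],-1],[[0,0,0],[0,0,0],-1],[[0,0,0],[0,0,0],-1],[[0,0,0],[0,0,0],-1],[[0,0,0],[0,0,0],-1]]' --squeeze 40

```text
time: 14.73
tcp_pos: [509.8, 348.3, 199.6]
orientation: [0.0, -0.094, 0.996, 0.0]
wrist_force: [-0.7, -0.5, -0.1]
opening: 19.9
gripper_force: 0.0
```

Emit:
jog_arm --rows '[[[0,0,0],[0,0,0],-1],[[0,0,0],[0,0,0],-1],[[0,0,0],[0,0,0],-1]]'

```text
time: 14.98
tcp_pos: [509.8, 348.3, 199.5]
orientation: [0.0, -0.094, 0.996, 0.0]
wrist_force: [-0.1, 0.2, 0.3]
opening: 15.5
gripper_force: 40.0
```

Emit:
jog_arm --rows '[[[0,-4,0],[0,0,0],-1],[[0,-8,0],[0,0,0],-1],[[0,-13,0],[0,0,0],-1],[[0,-15,0],[0,0,0],-1],[[0,-15,0],[0,0,0],-1],[[0,-15,0],[0,0,0],-1],[[0,-15,0],[0,0,0],-1],[[0,-15,0],[0,0,0],-1]]'

```text
time: 15.65
tcp_pos: [528.9, 248.1, 199.5]
orientation: [0.0, -0.093, 0.996, 0.0]
wrist_force: [4.7, 2.6, -0.5]
opening: 15.6
gripper_force: 40.0
```

```bash
python3 d.py 537.3 200.2 197
```

```text
t 15.65 tcp [528.9 248.1 199.5] F [ 4.7  2.6 -0.5] open 15.576110093743091 40.001376271247864
tool y yaw 100.69219744910983 tz [ 6.e-04  2.e-04 -1.e+00] q [ 0.38  0.38  1.43 -0.    1.33 -1.38]
tool delta [  0.6 -48.7   2.5]
```

Emit:
jog_arm --rows '[[[0,-13,0],[0,0,0],-1],[[0,-12,0],[0,0,0],-1],[[0,-10,0],[0,0,0],-1],[[0,-6,0],[0,0,0],-1],[[0,-4,0],[0,0,0],-1],[[0,-3,0],[0,0,0],-1],[[0,-2,0],[0,0,0],-1],[[0,0,0],[0,0,0],-1]]'

```text
time: 16.32
tcp_pos: [537.9, 201.0, 199.5]
orientation: [0.0, -0.093, 0.996, 0.001]
wrist_force: [5.0, 11.1, -1.3]
opening: 15.9
gripper_force: 40.0
```

```bash
python3 d.py 537.3 200.2 197
```

```text
t 16.3167 tcp [537.9 201.  199.5] F [ 5.  11.1 -1.3] open 15.869479043332108 40.00360071659088
tool y yaw 100.72458572025947 tz [ 7.0e-04  2.5e-03 -1.0e+00] q [ 0.29  0.36  1.46  0.    1.32 -1.47]
tool delta [ 0.8 -0.6  2.5]
```

Emit:
jog_arm --rows '[[[0,-2,0],[0,0,0],-1],[[0,-1,0],[0,0,0],-1],[[0,0,0],[0,0,0],-1],[[0,0,0],[0,0,0],-1]]'

```text
time: 16.65
tcp_pos: [538.0, 200.8, 199.5]
orientation: [0.001, -0.094, 0.996, 0.003]
wrist_force: [3.6, 28.6, -2.2]
opening: 15.7
gripper_force: 40.0
```

Hard stop: 28 N and the position no longer changes, so the door is fully shut. I relax, release, lift and check.

Emit:
jog_arm --rows '[[[0,3,0],[0,0,0],-1],[[0,0,0],[0,0,0],0],[[0,0,0],[0,0,0],0.3],[[0,0,0],[0,0,0],0.3],[[0,0,-20],[0,0,0],0.3],[[0,0,-40],[0,0,0],0.3],[[0,0,-40],[0,0,0],0.3],[[0,0,-10],[0,0,0],0.3]]'

```text
time: 17.32
tcp_pos: [538.5, 200.5, 315.8]
orientation: [0.004, -0.093, 0.996, 0.001]
wrist_force: [0.8, -0.1, 0.2]
opening: 58.8
gripper_force: 0.0
```

Emit:
jog_arm --rows '[[[15,15,0],[0,0,0],0.3],[[25,25,0],[0,0,0],0.3],[[25,25,0],[0,0,0],0.3],[[25,25,0],[0,0,0],0.3],[[25,25,0],[0,0,0],0.3],[[15,15,0],[0,0,0],0.3],[[0,0,0],[0,0,0],0.3],[[0,0,0],[0,0,0],0.3]]'

```text
time: 17.98
tcp_pos: [385.3, 304.4, 309.5]
orientation: [0.0, -0.094, 0.996, -0.0]
wrist_force: [-0.1, 0.6, 0.2]
opening: 60.8
gripper_force: 0.0
```

```bash
python3 d.py; python3 m.py 2>&1 | grep -E 'handle|mill|white'
python3 - <<'E'
from h import *
c=cam('side');cv2.imwrite('pics/s6.png',cv2.resize(c['image'][80:280,120:386,::-1],(800,600)))
E
```

```text
t 17.9833 tcp [385.3 304.4 309.5] F [-0.1  0.6  0.2] open 60.76596333525615 0.0
tool y yaw 100.81103834084594 tz [ 1.e-04 -1.e-04 -1.e+00] q [ 0.59  0.11  1.51 -0.    1.52 -1.17]
```

View pics/s6.png

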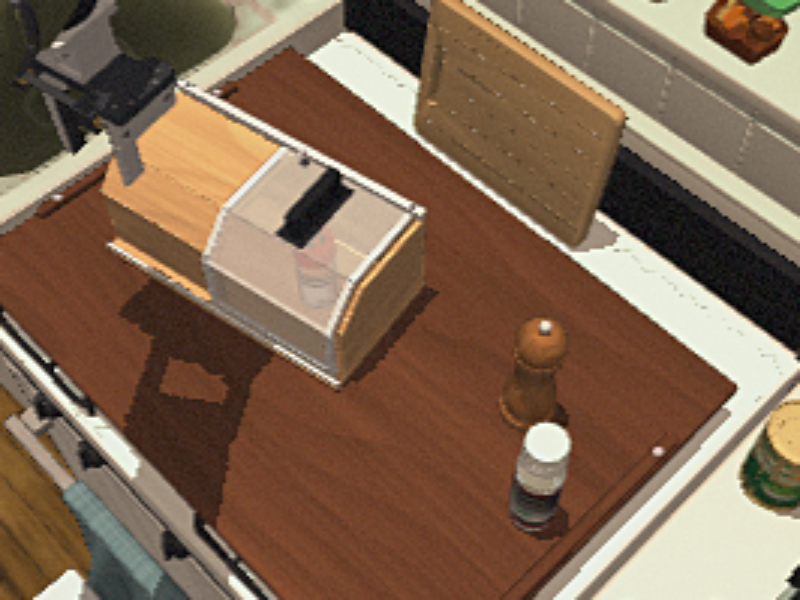

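The picture shows the door shut, with the jar upright behind it at (315,280). The mill and the bottle are unmoved. I check the handle position against its original shut position.

```bash
cat > c.py <<'E'
from m import *
c=cam('side');P=pts(c);im=c['image'].astype(int);b=blob(im.max(2)<50,205,245,130,165)
v,u=np.where(b);zt=np.nanpercentile(P[b][:,2],85);q=P[b&(P[:,:,2]>zt-8)][:,:2]
print(b.sum(),u.mean(),v.mean(),cv2.minAreaRect(q.astype(np.float32)))
d=cv2.imread('pics/side0.png');i=cv2.resize(d,(512,384),interpolation=cv2.INTER_AREA);b=blob(i.max(2)<50,205,245,130,165);v,u=np.where(b);print('before',b.sum(),u.mean(),v.mean())
E
python3 c.py
```

```text
284 224.2887323943662 149.21830985915494 ((537.9888916015625, 198.92074584960938), (76.03773498535156, 12.938587188720703), 10.265789031982422)
before 270 224.5222222222222 149.06666666666666
```

```bash
python3 -c "
from rig import manip
print(manip.job_done())"
```

```text
the job is handed in; nothing more can be done
None
```

The job is handed in: the red-capped jar stands upright in the keeper's right bay with the door shut against its stop, and the pepper mill and white-capped bottle look unmoved; I never touched the salt shaker under the hood and didn't check it by camera.

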